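# Kit the case tray with wire and wax knife

### The arm

A 6-joint arm with a two-finger parallel gripper is mounted at the origin on the work surface. World frame = base frame: x ahead of the robot, y to its left, z up, the work surface at z = 0. Lengths are in m, angles in rad, forces in N, time in s.
With the tool pointing down it reaches from about 0.35 to 0.8 m from the base axis. Payload 7.3 kg.
Tool frame: the origin (TCP) lies at the very end of the fingers, on their centre line; the grasp point (between the pads) lies 19 mm behind it; x points along the fingers, y is the direction in which the jaws open and shut, and the axes are right-handed (so a half turn about x gives the same grasp; the last joint's range is limited). The gripper opens to 85 mm and grips with 20 to 120 N. Pads are 22 mm wide; open, the fingers measure 114 mm over their backs; the gripper's body (76 mm by 85 mm) begins 54 mm behind the grasp point. The pads swing forward as they close: fully open they stand 13 mm farther back than shut.
Start: joints at [-1.481, 0.342, 1.524, -0, 1.275, -0.146], TCP at [0.123, -0.51, 0.231] pointing down, gripper open.
Joint ranges: [-2.53, 2.53], [-0.77, 2.02], [0.04, 2.7], [-1, 4.14], [0.28, 2.66], [-3.11, 3.11]. Speed limits (rad/s): [2.57, 2.57, 3.14, 3.14, 3.14, 3.14].

### API

Orientations are given as a 3x3 rotation matrix whose columns are the frame's x, y, z axes.
In Python, from workcell import robot, eyes, job gives the robot as it stands. The module is installed in compiled form; this text tells all that it offers.
- The arm moves only by the tool apply_moves, never from a script. Its argument "targets" is a list of rows, each a list of 7 numbers: the turn, a rotation vector about the world's x, y, z in degrees, then the shift along the world's x, y, z in cm, then the opening, from 0 (shut) to 1 (fully open). In form: [[wx, wy, wz, x, y, z, gripper], ...]. A call has 1 to 20 rows; each row shifts and turns the commanded pose from where the row before left it; what a row does not reach is not made up. A row lasts 1/12 s, in which the tool goes at most 41.7 mm and 7.16 degrees, less where a joint would pass 70% of its speed; a pose out of reach is approached as far as the arm can. A call is refused whole if a number of a shift passes 4.17 or a number of a turn 7.16, either way. A call with a gripper value outside its range is refused whole. The fingers move at their own pace and stop on an object; "newtons" is the grip in N (left out, the last holds). Time passes only in rows, so rows that do not move let the fingers close. It gives the time, the measured TCP pose, the force and the opening at its end, in the units of the state.
- robot.read_state(): the state, without advancing time (a new reading comes with each control period).
- eyes.capture(name): name is "scene" or "side" or "wrist"; returns a dict with "img" (384x512x3 uint8, blue, green, red), "vfov" (degrees; the focal length in pixels is half the picture's height over the tangent of half this angle, whatever the lens; pixels are square), "cx", "cy" (the principal point, pixels), "rvec" (rotation vector, rad) and "tvec" (3), from world to camera coordinates, as OpenCV has them; the wrist camera has in their place "hand_eye" (4x4, takes a point from camera to tool coordinates, whose origin is the TCP and whose axes are the tool frame's). Camera axes: x right, y down, z forward; pixel columns grow to the right and rows downward; lengths in m; the calibration is good to about 2 mm. A picture is of the moment at which its call begins: read the wrist's pose just before it. There is no depth.
- job.close_job(): hands the job in, once; it reports no verdict.
Trained networks look in the newest picture that a camera, given by its name, has taken for a name from the list of things; names that differ only in an ending like _2 or _b are one class to them, and where a whole thing is asked for, a point or a joint stands for the part that bears it (a point fixed in the world has none). Each returns a list of dicts, best first, with "conf" (0 to 1); they miss things now and then, are a little off and sometimes report something else, mostly with a low value. They report only what shows in the picture. A call takes as long as a camera call.
- eyes.regions_of(camera, name): "region" (384x512 bool, what is visible of it) and "bbox" ([left, top, right, bottom] as shares, 0 to 1, of the picture: columns of its width, rows of its height, round what is visible of it).
- eyes.landmark_of(camera, name): "centre" ([column, row] as shares, 0 to 1, of the picture: columns of its width, rows of its height: a listed point, or the origin of a listed thing).
The state is a dict: "clock": time; "joint_pos": joint angles; "qvel": joint speeds; "joint_torque": joint torques, N m; "tcp_pos": TCP position; "ee_rot": TCP orientation; "wrist_force": force on the tool from outside, world axes, zero at the start; "moment": the same for the moment, N m; "finger_gap": finger opening in m.
Only numpy, scipy, OpenCV 4.12 (cv2) and the standard library are available. Lean on these libraries where they do the work, as an engineer would, in place of code of your own. Each camera call takes 0.05 s, during which the arm holds its last target.

### The job

Get the white case tray ready for the next job. First slide the larger of the two wire spools straight up off its post and set it down flat, not dropped, in the tray's wide compartment; then pull the wax knife out of its upright holder and lower it into the tray's narrow compartment, tipped well over before you let go, so that it ends up lying along that compartment. Leave the spool stand, the small spool on its post, the knife holder, the plaster model and the dropper bottle standing where they are.

Things in the scene. Friction and masses are not known exactly. Their poses are not given: they have to be found in the camera images.
- spool_stand: Loose weighted stand (0.9 kg): dark steel base 190 x 80 x 14 mm with two equal upright steel posts, at x = -55 and +55 mm in its own frame (y = 0), 12 mm in diameter, tops 72 mm above the bench; a shoulder 26 mm wide at each foot carries the spool's underside 24 mm above the bench. Origin: centre of the base's underside; z up.
- large_spool: The larger spool of steel wire, on one of the two posts (either one): white plastic flanges 58 mm in diameter, 4 mm thick, at bottom and top, 36 mm high overall, wound with wire to 52 mm diameter, bore 16 mm. About 0.2 kg. Origin: centre of its underside; z along its axis, up.
- large_spool_center (a point): Centre of the large spool, on its axis, 18 mm above its underside.
- small_spool: The smaller spool, on the other post, to be left there: flanges 42 mm in diameter, 36 mm high, bore 16 mm. Origin: centre of its underside; z up.
- small_spool_center (a point): Centre of the small spool, 18 mm above its underside.
- holder: Loose heavy aluminium cylinder (0.6 kg) standing on the bench, 48 mm in diameter, 72 mm high, with an upright well 16 mm wide from the top down to a floor 12 mm above the bench; the wax knife stands in the well. Origin: centre of its underside; z up.
- wax_knife: Wax knife upright (it may lean a few degrees) in the holder, 147 mm long, 40 g: straight round black handle 11 mm in diameter from the butt to 115 mm, a square steel guard 14 x 14 mm from 119 to 124 mm (it stops the knife rolling), then a flat blade 9 mm wide. 87 mm stands out of the holder. Origin: centre of the butt (lower) end; z along the knife towards the blade.
- knife_butt (a point): Centre of the knife's butt end (lower end at the start).
- knife_mid (a point): Middle of the knife's length, 73.5 mm from either end.
- knife_tip (a point): Tip of the knife's blade, 147 mm from the butt along the knife.
- case_tray: White open plastic tray, fixed, 208 x 208 mm outside, 25 mm high, walls and floor 4 mm thick. A divider along the tray's x parts it into a wide compartment (200 mm along x, 120 mm along y, on the -y side) and a narrow one (200 mm along x, 76 mm along y, on the +y side). Origin: centre of the underside; z up.
- spool_bay (a point): Centre of the wide compartment's floor (top face of the floor, 4 mm above the bench); axes as the tray.
- tool_bay (a point): Centre of the narrow compartment's floor (top face of the floor, 4 mm above the bench); axes as the tray, x along the compartment.
- plaster_model: Bystander: small plaster dental model, 58 x 64 mm base, 30 mm high, loose. Origin: centre of its underside.
- dropper_bottle: Bystander: small clear dropper bottle, 36 mm in diameter, 85 mm high, loose. Origin: centre of its underside.

How it is judged:
On the way, in this order (a step that is already met when the one before it is completed fails the run):
1. the large spool has been slid up clear of its post, still roughly level (within about 20 degrees) (z of large_spool_center in the frame of spool_stand above 0.089 m and angle between the z axis of large_spool and the z axis of spool_stand, either way round below 0.35 rad), for 0.05 s.
2. the large spool has been lowered into the wide compartment by the fingers: still touched by them with its underside within 12 mm of the tray's floor (x of large_spool_center in the frame of case_tray between -0.1 and 0.1 m and y of large_spool_center in the frame of case_tray between -0.1 and 0.02 m and z of large_spool_center in the frame of case_tray below 0.034 m and contact force between the fingers and large_spool above 0.2 N), for 0.05 s.
3. the wax knife has been pulled out of its holder: its butt end is above the holder's rim (z of knife_butt in the frame of holder above 0.073 m), for 0.05 s.
4. the wax knife has been lowered into the narrow compartment by the fingers: still touched by them, tipped over, with its middle less than 65 mm above the tray's floor (x of knife_mid in the frame of case_tray between -0.1 and 0.1 m and y of knife_mid in the frame of case_tray between 0.02 and 0.104 m and z of knife_mid in the frame of case_tray below 0.069 m and contact force between the fingers and wax_knife above 0.2 N), for 0.05 s.
At the end, for the whole second after the job is handed in: Large spool flat (0.12 rad) on the wide compartment's floor; wax knife in the narrow one, both ends inside and below the wall tops; both at rest. Small spool on its post; it, stand, holder, model and bottle upright within 30 mm of their starts (x of large_spool_center in the frame of case_tray between -0.1 and 0.1 m and y of large_spool_center in the frame of case_tray between -0.1 and 0.02 m and z of large_spool_center in the frame of case_tray between 0.016 and 0.028 m and angle between the z axis of large_spool and the z axis of case_tray, either way round below 0.12 rad and x of knife_butt in the frame of case_tray between -0.104 and 0.104 m and y of knife_butt in the frame of case_tray between 0.02 and 0.104 m and z of each of knife_butt, knife_tip in the frame of case_tray below 0.026 m and x of knife_tip in the frame of case_tray between -0.104 and 0.104 m and y of knife_tip in the frame of case_tray between 0.02 and 0.104 m and linear speed of each of large_spool, wax_knife below 0.03 m/s and distance of each of small_spool, spool_stand, holder, plaster_model, dropper_bottle from where it was at the start of the episode below 0.03 m and z of small_spool_center in the frame of spool_stand below 0.055 m and angle between each of spool_stand, holder, plaster_model, dropper_bottle's own z axis and vertical below 0.15 rad); the robot touches nothing.
It fails at once if the spool stand is shifted more than 30 mm or tipped more than 0.3 rad (distance of spool_stand from where it was at the start of the episode above 0.03 m or angle between spool_stand's own z axis and vertical above 0.3 rad).
It fails at once if the small spool is moved more than 30 mm (distance of small_spool from where it was at the start of the episode above 0.03 m).
It fails at once if the knife holder is shifted more than 30 mm or tipped more than 0.3 rad (distance of holder from where it was at the start of the episode above 0.03 m or angle between holder's own z axis and vertical above 0.3 rad).
It fails at once if the plaster model or the dropper bottle is shifted more than 30 mm or tipped (distance of any of plaster_model, dropper_bottle from where it was at the start of the episode above 0.03 m or angle between any of plaster_model, dropper_bottle's own z axis and vertical above 0.3 rad).
It also fails if it takes over 51 s, if anything falls off the work surface, if the arm or the gripper's body presses on something with over 40 N, if the wrist force passes 120 N, or if a joint passes its speed limit or range.

## Working session

There is one attempt and no reset: what is moved stays moved. The work goes in short steps, Python scripts to look and compute and a tool call to move; the robot and the scene stay as the last step left them, time stands still between calls to the robot, and variables do not carry over. Pictures are saved under pics/ and viewed, and the job is handed in when it is done.

Besides the shell and the picture viewer there is one more tool, called after "Call:" in YAML: its name, and indented under it one key for each argument. apply_moves: Moves the arm, as the interface text tells. Its arguments: {"type":"object","properties":{"targets":{"type":"array"},"newtons":{"type":"number"}},"required":["targets"]}

```bash
mkdir -p pics; ls
cat > h.py <<'E'
import numpy as np, cv2, json
from workcell import robot, eyes, job
def K(c):
    f=192/np.tan(np.radians(c['vfov'])/2); return np.array([[f,0,c['cx']],[0,f,c['cy']],[0,0,1]])
def ext(c,st=None):
    if 'rvec' in c:
        R=cv2.Rodrigues(np.array(c['rvec'],float))[0]; return R,np.array(c['tvec'],float).ravel()
    H=np.array(c['hand_eye']); T=np.eye(4);T[:3,:3]=np.array(st['ee_rot']);T[:3,3]=st['tcp_pos']
    W=np.linalg.inv(T@H); return W[:3,:3],W[:3,3]
def proj(c,P,st=None):
    R,t=ext(c,st); p=(K(c)@(R@np.atleast_2d(P).T+t[:,None])).T; return p[:,:2]/p[:,2:]
def ray(c,uv,st=None):
    R,t=ext(c,st); d=R.T@np.linalg.inv(K(c))@np.array([uv[0],uv[1],1.]); return -R.T@t,d/np.linalg.norm(d)
def atz(c,uv,z,st=None):
    o,d=ray(c,uv,st); return o+d*(z-o[2])/d[2]
def tri(rays):
    A=0;b=0
    for o,d in rays:
        M=np.eye(3)-np.outer(d,d);A=A+M;b=b+M@o
    X=np.linalg.solve(A,b); return X,[np.linalg.norm((np.eye(3)-np.outer(d,d))@(X-o)) for o,d in rays]
E
cat > a.py <<'E'
from h import *
np.set_printoptions(precision=4,suppress=True)
names="spool_stand large_spool large_spool_center small_spool small_spool_center holder wax_knife knife_butt knife_mid knife_tip case_tray spool_bay tool_bay plaster_model dropper_bottle".split()
st=robot.read_state(); print(st)
C={}
for n in ['scene','side','wrist']:
    C[n]=eyes.capture(n); cv2.imwrite(f'pics/0_{n}.png',C[n]['img'])
import pickle; pickle.dump((C,st),open('c0.pkl','wb'))
for nm in names:
    rays=[];o=[]
    for n in C:
        r=eyes.landmark_of(n,nm)
        if r:
            uv=np.array(r[0]['centre'])*[512,384]; o.append((n,uv.round(1),round(r[0]['conf'],2)))
            if r[0]['conf']>.3: rays.append(ray(C[n],uv,st))
    print(nm,o)
    if len(rays)>1: X,e=tri(rays); print('   ',X,np.array(e))
print(robot.read_state()['clock'])
E
python3 a.py
```

```text
pics
{'clock': 0.0, 'joint_pos': array([-1.4811,  0.3427,  1.525 , -0.    ,  1.2754, -0.146 ]), 'qvel': array([ 0.0019,  0.0019,  0.0013,  0.0013, -0.0002, -0.0006]), 'joint_torque': array([ -0.0013, -43.368 , -24.6013,  -0.0002,   0.0078,  -0.    ]), 'tcp_pos': array([ 0.1226, -0.5101,  0.2306]), 'ee_rot': array([[-0.0002,  0.2336, -0.9723],
       [ 0.0015, -0.9723, -0.2336],
       [-1.    , -0.0015, -0.0002]]), 'wrist_force': array([-0.7186,  0.9   , -0.3782]), 'moment': array([ 0.0284, -0.0161,  0.0158]), 'finger_gap': 0.08479682707689304}
spool_stand [('scene', array([159.3, 221.8]), 0.73), ('side', array([308.7, 168.9]), 0.61)]
    [ 0.53   -0.2966 -0.0064] [0.0017 0.0017]
large_spool [('scene', array([165.7, 203.4]), 0.81), ('side', array([320.6, 169.3]), 0.75)]
    [ 0.4882 -0.2817  0.0202] [0.0022 0.0022]
large_spool_center [('scene', array([165. , 195.4]), 0.89), ('side', array([327.3, 165.7]), 0.61)]
    [ 0.4721 -0.2851  0.0356] [0.0019 0.0019]
small_spool [('scene', array([148.8, 227.5]), 0.54), ('side', array([292. , 156.9]), 0.47)]
    [ 0.5822 -0.3039  0.0194] [0.004
[... 522 characters left out ...]
0018 0.0018]
case_tray [('scene', array([161.7, 191.7]), 0.68), ('side', array([246.8, 235.2]), 0.85)]
    [ 0.5553 -0.1554  0.0162] [0.1483 0.1483]
spool_bay [('scene', array([262.2, 233.2]), 0.91), ('side', array([250.8, 223.8]), 0.79)]
    [ 0.5642 -0.0112  0.0063] [0.0022 0.0022]
tool_bay [('scene', array([298.8, 229.9]), 0.77), ('side', array([240. , 255.8]), 0.7)]
    [0.5403 0.0847 0.0009] [0.0033 0.0033]
plaster_model [('scene', array([364.4, 297.8]), 0.93), ('side', array([184.6, 260.7]), 0.63)]
    [ 0.684   0.1962 -0.025 ] [0.0659 0.0659]
dropper_bottle [('scene', array([167.9, 290.7]), 0.64), ('side', array([224.7, 155.8]), 0.59)]
    [ 0.7628 -0.2185  0.0113] [0.0019 0.0019]
2.4
```

View pics/0_scene.png

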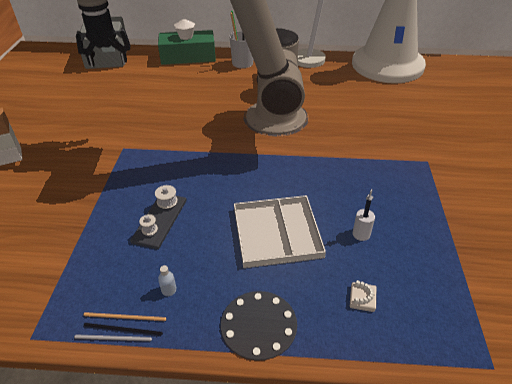

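View pics/0_side.png

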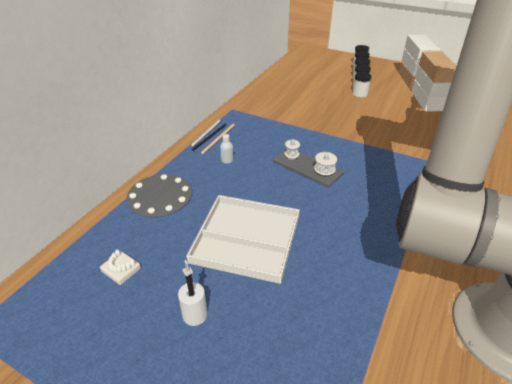

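View pics/0_wrist.png

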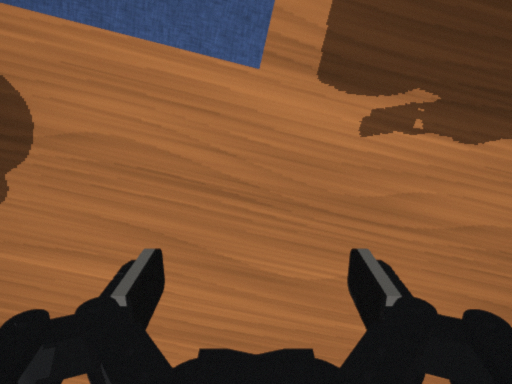

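```bash
cat > crop.py <<'E'
import cv2,sys,numpy as np
def crop(src,box,s,out):
    im=cv2.imread(src);x0,y0,x1,y1=box
    c=cv2.resize(im[y0:y1,x0:x1],None,fx=s,fy=s,interpolation=cv2.INTER_CUBIC)
    for x in range((x0+9)//10*10,x1,10):
        cv2.line(c,((x-x0)*s,0),((x-x0)*s,6),(0,255,0),1)
        if x%20==0: cv2.putText(c,str(x),((x-x0)*s-10,18),0,.4,(0,255,255),1)
    for y in range((y0+9)//10*10,y1,10):
        cv2.line(c,(0,(y-y0)*s),(6,(y-y0)*s),(0,255,0),1); cv2.putText(c,str(y),(8,(y-y0)*s+4),0,.4,(0,255,255),1)
    cv2.imwrite(out,c)
if __name__=='__main__':
    crop('pics/0_scene.png',(120,170,220,250),8,'pics/1a.png')
    crop('pics/0_side.png',(265,130,355,190),8,'pics/1b.png')
    crop('pics/0_scene.png',(340,180,390,250),8,'pics/1c.png')
    crop('pics/0_side.png',(165,255,225,330),8,'pics/1d.png')
E
python3 crop.py
```

```text
(no output)
```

View pics/1a.png

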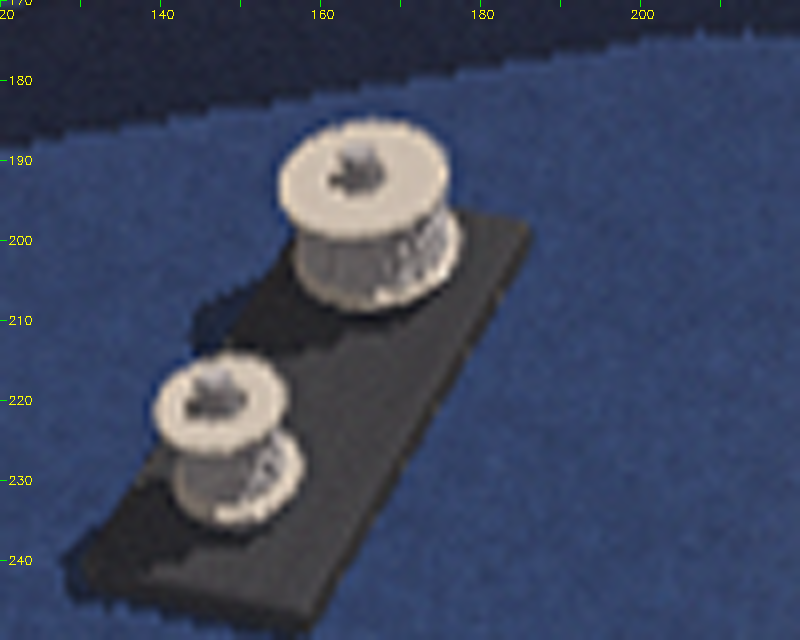

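View pics/1b.png

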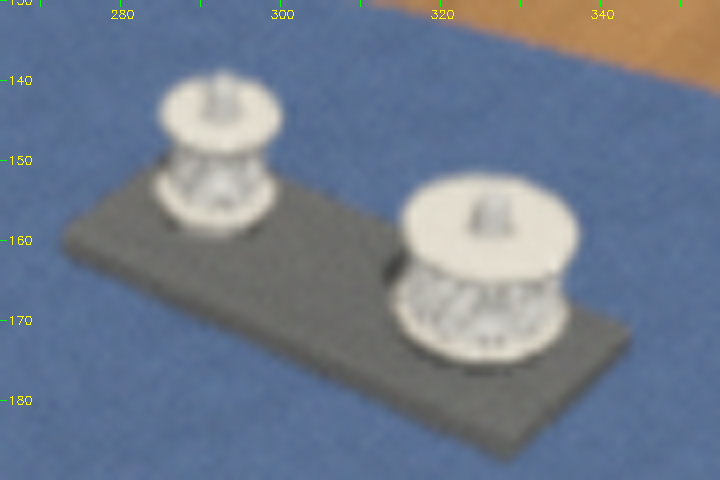

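View pics/1c.png

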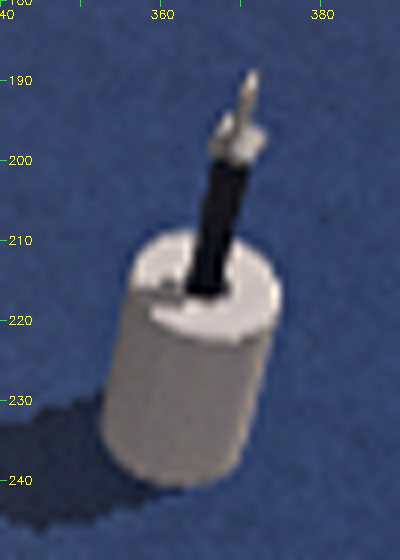

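View pics/1d.png

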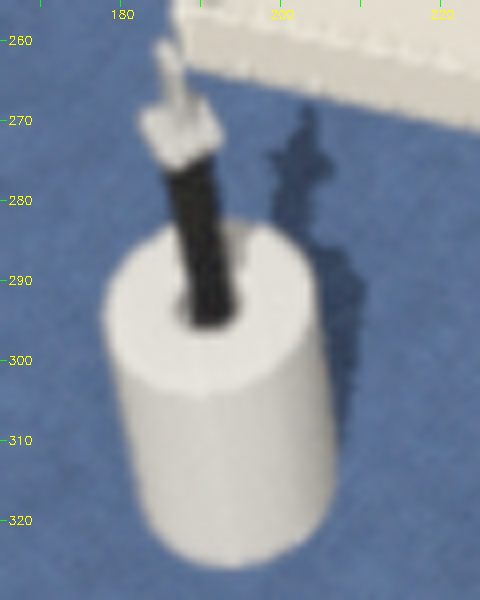

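```bash
cat > fit.py <<'E'
from h import *; import pickle
from scipy.optimize import least_squares
np.set_printoptions(precision=4,suppress=True)
C,st=pickle.load(open('c0.pkl','rb'))
a=np.linspace(0,2*np.pi,72)
def circ(p,r): return np.c_[p[0]+r*np.cos(a),p[1]+r*np.sin(a),np.full(72,p[2])]
def ext4(c,p,r): q=proj(c,circ(p,r)); return np.r_[q.min(0),q.max(0)]
def fit(obs,r,z,x0):
    f=lambda x:np.concatenate([ext4(C[n],[x[0],x[1],z],r)-obs[n] for n in obs])
    s=least_squares(f,x0); print(s.x,f(s.x).round(1)); return s.x
# extents u0,v0,u1,v1 
L=fit({'scene':[154.8,184.8,176,199.8],'side':[314.8,151.8,337.2,165]},.029,.060,[.47,-.285])
S=fit({'scene':[138.9,213.8,156.1,226.3],'side':[284.9,139.4,300.1,149]},.021,.060,[.58,-.3])
H=fit({'scene':[356.3,208.6,375,222.8],'side':[177.8,282.5,204.5,304.5]},.024,.072,[.56,.25])
print('posts dist',np.hypot(*(L-S)))
for nm,u,v in [('tip',(371.5,189),(185.5,260)),('enter',(365.5,216.5),(191,295)),('guard',(369.5,198),(187.3,271))]:
    print(nm,*tri([ray(C['scene'],u),ray(C['side'],v)]))
E
python3 fit.py
python3 - <<'E'
from crop import crop
crop('pics/0_scene.png',(228,190,332,270),7,'pics/2a.png')
crop('pics/0_side.png',(185,192,305,282),6,'pics/2b.png')
E
```

```text
[ 0.4796 -0.2798] [-0.2 -0.4  0.2 -1.  -0.2  0.1 -0.7 -0.5]
[ 0.5868 -0.3017] [ 0.3 -0.2 -0.2 -0.8 -0.2  0.3 -0.5 -1. ]
[0.5433 0.2529] [-0.3 -0.8  0.  -1.5 -0.5 -0.3 -0.7 -0.2]
posts dist 0.10939448249910169
tip [0.5441 0.252  0.1614] [np.float64(0.0011392116101320913), np.float64(0.0011392116101319714)]
enter [0.5436 0.2534 0.0653] [np.float64(0.0007320942450794216), np.float64(0.0007320942450793058)]
guard [0.5445 0.252  0.1319] [np.float64(0.0012593450427822923), np.float64(0.0012593450427823129)]
```

View pics/2a.png

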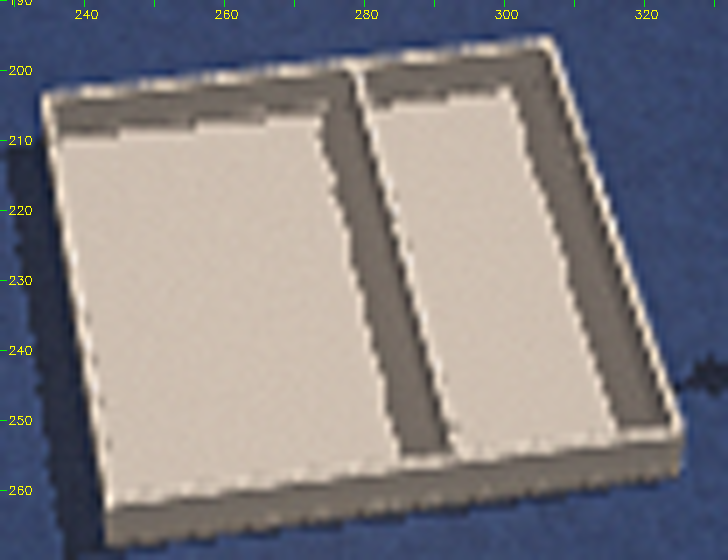

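View pics/2b.png

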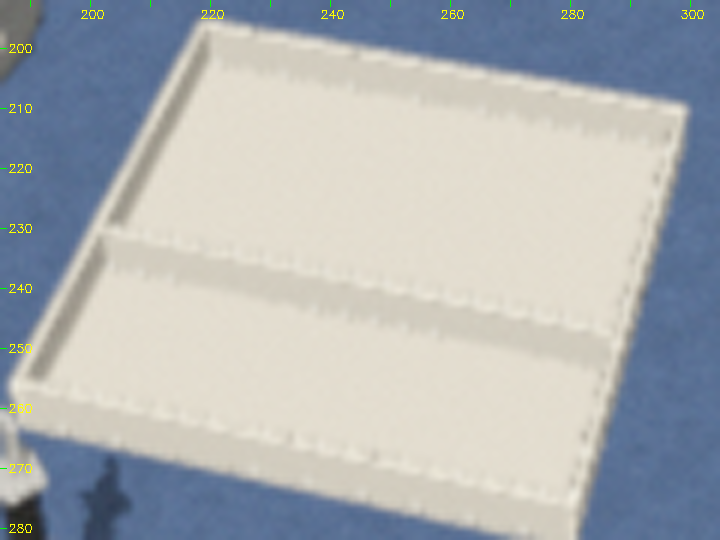

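```bash
cat >> fit.py <<'E'
def tray(x,P):
    c,s=np.cos(x[2]),np.sin(x[2]);R=np.array([[c,-s],[s,c]]);P=np.atleast_2d(np.array(P,float));return np.c_[P[:,:2]@R.T+x[:2],P[:,2]]
k=np.array([[-.104,-.104,.025],[-.104,.104,.025],[.104,.104,.025],[.104,-.104,.025]])
o={'scene':[(234,203.5),(306,195.5),(325,252.5),(243,263)],'side':[(299,209.5),(281,275.5),(187,256),(219,196)]}
f=lambda x:np.concatenate([(proj(C[n],tray(x,k))-o[n]).ravel() for n in o])
s=least_squares(f,[.55,.03,0]);x=s.x;print('tray',x,np.degrees(x[2]),f(x).round(1))
print('spool bay',tray(x,[0,-.04,.004]),'tool bay',tray(x,[0,.062,.004]))
d=S-L; print('stand yaw',np.degrees(np.arctan2(d[1],d[0])))
E
python3 fit.py|tail -5
```

```text
guard [0.5445 0.252  0.1319] [np.float64(0.0012593450427822923), np.float64(0.0012593450427823129)]
tray [0.5536 0.0283 0.2262] 12.95784330354526 [-1.  -0.7  0.3 -0.9  0.6 -1.4 -0.4 -1.4 -0.1 -0.3 -0.3  0.4 -1.1 -0.6
 -1.3 -1.3]
spool bay [[ 0.5626 -0.0107  0.004 ]] tool bay [[0.5397 0.0887 0.004 ]]
stand yaw -11.519816226176737
```

Call:
apply_moves:
  targets:
    - [0,0,4.64,2.55,1.64,-0.4,1]
    - [0,0,4.64,2.55,1.64,-0.4,1]
    - [0,0,4.64,2.55,1.64,-0.4,1]
    - [0,0,4.64,2.55,1.64,-0.4,1]
    - [0,0,4.64,2.55,1.64,-0.4,1]
    - [0,0,4.64,2.55,1.64,-0.4,1]
    - [0,0,4.64,2.55,1.64,-0.4,1]
    - [0,0,4.64,2.55,1.64,-0.4,1]
    - [0,0,4.64,2.55,1.64,-0.4,1]
    - [0,0,4.64,2.55,1.64,-0.4,1]
    - [0,0,4.64,2.55,1.64,-0.4,1]
    - [0,0,4.64,2.55,1.64,-0.4,1]
    - [0,0,4.64,2.55,1.64,-0.4,1]
    - [0,0,4.64,2.55,1.64,-0.4,1]
    - [0,0,0,0,0,0,1]
  newtons: 40

```text
clock: 3.65
tcp_pos: [0.483, -0.2778, 0.1745]
ee_rot: [[0.001, 0.981, -0.192], [0.001, -0.192, -0.981], [-1.0, 0.001, -0.002]]
wrist_force: [-1.2, -0.3, -0.1]
finger_gap: 0.0853
```

```bash
cat > cap.py <<'E'
from h import *; import pickle,sys
np.set_printoptions(precision=4,suppress=True)
def cap(n,tag):
    st=robot.read_state(); c=eyes.capture(n); cv2.imwrite(f'pics/{tag}.png',c['img']); pickle.dump((c,st),open(f'{tag}.pkl','wb'))
    with open('qlog.txt','a') as f: f.write(repr([list(map(float,st['joint_pos'])),list(map(float,st['tcp_pos'])),np.array(st['ee_rot']).tolist()])+'\n')
    return c,st
if __name__=='__main__':
    for n in sys.argv[2:]:
        c,st=cap(n,sys.argv[1]+'_'+n)
        print(n,st['clock'],st['joint_pos'],st['tcp_pos'],st['wrist_force'],st['finger_gap'])
E
python3 cap.py 3 wrist
python3 - <<'E'
from h import *;import pickle
c,st=pickle.load(open('3_wrist.pkl','rb'));print(np.array(c['hand_eye']).round(3))
im=c['img'].copy()
a=np.linspace(0,2*np.pi,60)
for ctr,r in [((.4796,-.2798,.06),.029),((.5868,-.3017,.06),.021),((.4796,-.2798,.072),.006)]:
    P=np.c_[ctr[0]+r*np.cos(a),ctr[1]+r*np.sin(a),np.full(60,ctr[2])]
    cv2.polylines(im,[proj(c,P,st).round().astype(int)],True,(0,0,255),1)
cv2.imwrite('pics/3o.png',im)
E
```

```text
wrist 3.65 [-0.6605  0.4503  1.5205  0.0019  1.1708 -0.4678] [ 0.483  -0.2778  0.1745] [-1.2119 -0.3169 -0.0612] 0.08533256308373335
[[-0.001 -0.302  0.953 -0.142]
 [ 1.    -0.     0.001 -0.   ]
 [-0.     0.953  0.302 -0.076]
 [ 0.     0.     0.     1.   ]]
```

View pics/3o.png

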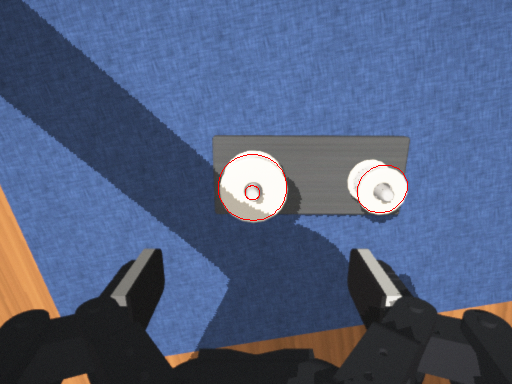

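Call:
apply_moves:
  targets:
    - [0,0,0,-0.34,-0.2,-2,1]
    - [0,0,0,0,0,-3.5,1]
    - [0,0,0,0,0,-3.5,1]
    - [0,0,0,0,0,-3.5,1]
    - [0,0,0,0,0,-2,1]
    - [0,0,0,0,0,0,1]

```text
clock: 4.2
tcp_pos: [0.473, -0.2817, 0.0262]
ee_rot: [[-0.007, 0.979, -0.202], [0.005, -0.202, -0.979], [-1.0, -0.008, -0.004]]
wrist_force: [-1.0, 0.1, 0.3]
finger_gap: 0.0851
```

```bash
python3 cap.py 4 wrist scene
```

```text
wrist 4.2 [-0.6763  0.6339  1.6799 -0.0003  0.8364 -0.4728] [ 0.473  -0.2817  0.0262] [-1.0499  0.115   0.3077] 0.08510042858937185
scene 4.25 [-0.676   0.6307  1.6768 -0.0003  0.8387 -0.4728] [ 0.4744 -0.2827  0.0287] [ 0.5144 -0.3379  0.8139] 0.08547966930419293
```

View pics/4_wrist.png

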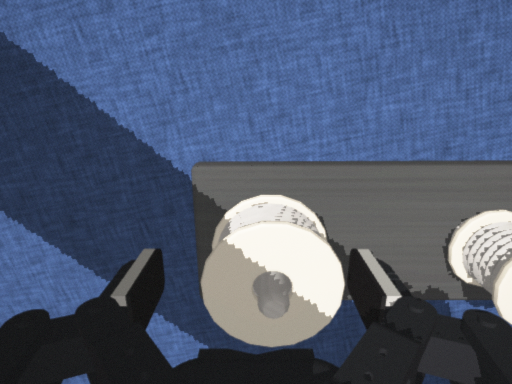

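Call:
apply_moves:
  targets:
    - [0,0,0,0.48,0.2,0,1]
    - [0,0,0,0,0,0,1]
    - [0,0,0,0,0,0,0.7]
    - [0,0,0,0,0,0,0.5]
    - [0,0,0,0,0,0,0.4]
    - [0,0,0,0,0,0,0.3]
    - [0,0,0,0,0,0,0.3]
    - [0,0,0,0,0,0,0.3]

```text
clock: 4.97
tcp_pos: [0.4815, -0.2812, 0.0319]
ee_rot: [[0.001, 0.98, -0.2], [-0.001, -0.2, -0.98], [-1.0, 0.002, 0.001]]
wrist_force: [-2.0, 0.9, 8.1]
finger_gap: 0.0555
```

```bash
python3 cap.py 5 wrist
```

```text
wrist 4.9667 [-0.666   0.6303  1.6653 -0.0001  0.8441 -0.4649] [ 0.4815 -0.2812  0.0319] [-2.0185  0.8683  8.1484] 0.05546327139976357
```

View pics/5_wrist.png

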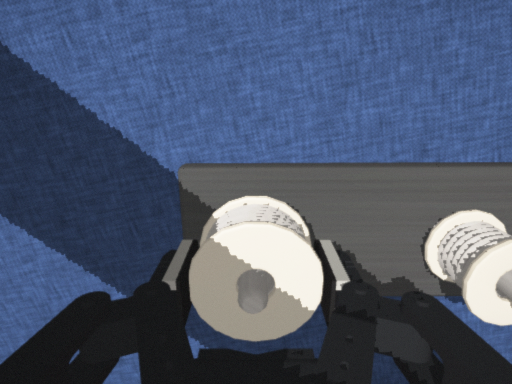

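Call:
apply_moves:
  targets:
    - [0,0,0,0,0,0.5,0.3]
    - [0,0,0,0,0,1,0.3]
    - [0,0,0,0,0,1,0.3]
    - [0,0,0,0,0,1,0.3]
    - [0,0,0,0,0,0,0.3]

```text
clock: 5.43
tcp_pos: [0.4822, -0.2818, 0.0679]
ee_rot: [[0.003, 0.98, -0.2], [-0.003, -0.2, -0.98], [-1.0, 0.004, 0.002]]
wrist_force: [1.4, -0.4, -2.3]
finger_gap: 0.0556
```

```bash
python3 cap.py 6 wrist side
```

```text
wrist 5.4333 [-0.666   0.578   1.638   0.0001  0.9213 -0.4649] [ 0.4822 -0.2818  0.0679] [ 1.3676 -0.3763 -2.2863] 0.055601583189187086
side 5.4833 [-0.666   0.5793  1.6392  0.      0.92   -0.4649] [ 0.4818 -0.2814  0.0669] [-0.0256 -0.031  -2.9309] 0.05599106805209689
```

View pics/6_wrist.png

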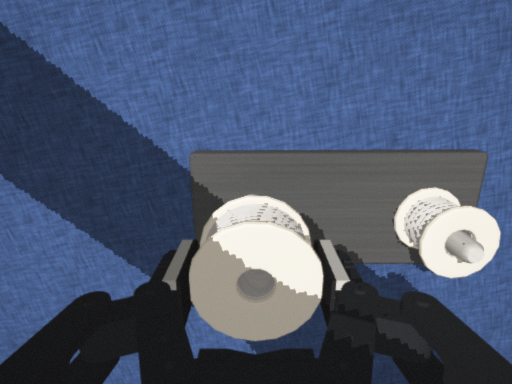

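View pics/6_side.png

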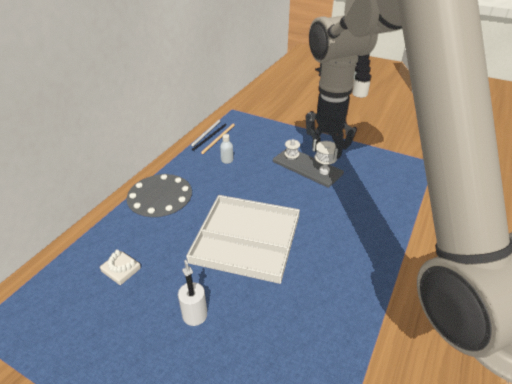

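Call:
apply_moves:
  targets:
    - [0,0,0,0,0,1.5,0.3]
    - [0,0,0,0,0,2,0.3]
    - [0,0,0,0,0,2,0.3]
    - [0,0,0,0,0,1,0.3]
    - [0,0,1.5,0.45,1.5,0,0.3]
    - [0,0,2.5,0.9,3,0,0.3]
    - [0,0,2.5,0.9,3,0,0.3]
    - [0,0,2.5,0.9,3,0,0.3]
    - [0,0,2.5,0.9,3,0,0.3]
    - [0,0,2.5,0.9,3,0,0.3]
    - [0,0,2.5,0.9,3,0,0.3]
    - [0,0,2.5,0.9,3,0,0.3]
    - [0,0,2.5,0.9,3,0,0.3]
    - [0,0,2.5,0.45,1.5,0,0.3]
    - [0,0,0,0,0,0,0.3]
    - [0,0,0,0,0,0,0.3]

```text
clock: 6.87
tcp_pos: [0.5617, -0.01, 0.1295]
ee_rot: [[-0.001, 0.976, 0.217], [-0.0, 0.217, -0.976], [-1.0, -0.001, -0.0]]
wrist_force: [-0.7, 0.4, -2.4]
finger_gap: 0.0555
```

```bash
python3 cap.py 7 wrist
```

```text
wrist 6.8667 [-0.1542  0.5072  1.5623 -0.0003  1.0735 -0.3732] [ 0.5617 -0.01    0.1295] [-0.6591  0.421  -2.3961] 0.055538415623429566
```

View pics/7_wrist.png

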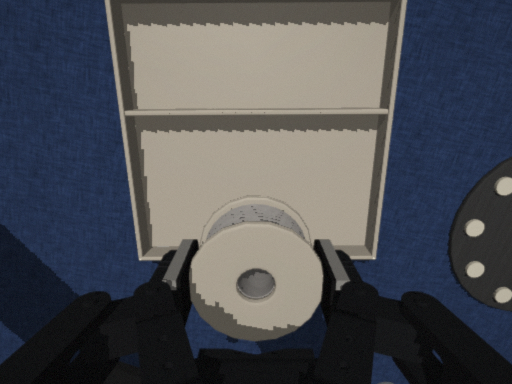

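Run:
```python
from h import *;import pickle
np.set_printoptions(precision=1,suppress=True)
c,st=pickle.load(open('7_wrist.pkl','rb'))
x=[.5536,.0283,.2262];C,S=np.cos(x[2]),np.sin(x[2])
def w(P): P=np.array(P,float);return np.c_[P[:,0]*C-P[:,1]*S+x[0],P[:,0]*S+P[:,1]*C+x[1],P[:,2]]
print(proj(c,w([[-.104,-.104,.025],[.104,-.104,.025],[-.1,.022,.025],[.1,.022,.025]]),st))
```

```text
[[138.6 260.1]
 [377.1 258.7]
 [124.2 111.7]
 [389.9 109.8]]
```

Call:
apply_moves:
  targets:
    - [0,0,0,0,0,-2,0.3]
    - [0,0,0,0,0,-3,0.3]
    - [0,0,0,0,0,-3,0.3]
    - [0,0,0,0,0,-1.5,0.3]
    - [0,0,0,0,0,-1,0.3]
    - [0,0,0,0,0,-0.5,0.3]
    - [0,0,0,0,0,-0.3,0.3]
    - [0,0,0,0,0,-0.2,0.3]
    - [0,0,0,0,0,0,0.3]

```text
clock: 7.67
tcp_pos: [0.5626, -0.0112, 0.016]
ee_rot: [[0.001, 0.976, 0.216], [-0.0, 0.216, -0.976], [-1.0, 0.001, 0.001]]
wrist_force: [-0.2, 0.5, -2.3]
finger_gap: 0.0553
```

Not touching yet (still carrying the weight); a few mm more.

Call:
apply_moves:
  targets:
    - [0,0,0,0,0,-0.2,0.3]
    - [0,0,0,0,0,-0.15,0.3]
    - [0,0,0,0,0,-0.1,0.3]
    - [0,0,0,0,0,0,0.3]

```text
clock: 8.0
tcp_pos: [0.5625, -0.0109, 0.012]
ee_rot: [[0.002, 0.976, 0.216], [-0.0, 0.216, -0.976], [-1.0, 0.001, 0.001]]
wrist_force: [-4.0, -0.0, 5.2]
finger_gap: 0.0556
```

```bash
python3 cap.py 8 wrist
```

```text
wrist 8.0 [-0.1556  0.6677  1.6618 -0.0001  0.8106 -0.3733] [ 0.5625 -0.0109  0.012 ] [-3.9513 -0.0205  5.1844] 0.05559260134784543
```

View pics/8_wrist.png

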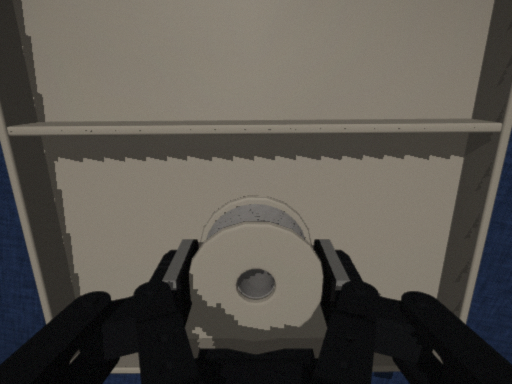

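Call:
apply_moves:
  targets:
    - [0,0,0,0,0,0,0.75]
    - [0,0,0,0,0,0,1]
    - [0,0,0,0,0,0,1]
    - [0,0,0,0,0,0,1]
    - [0,0,0,0,0,0.5,1]
    - [0,0,0,0,0,2,1]
    - [0,0,0,0,0,3.5,1]
    - [0,0,0,0,0,4,1]
    - [0,0,0,0,0,4,1]
    - [0,0,0,0,0,4,1]
    - [0,0,0,0,0,0,1]

```text
clock: 8.97
tcp_pos: [0.5659, -0.0114, 0.1998]
ee_rot: [[0.015, 0.976, 0.216], [-0.002, 0.216, -0.976], [-1.0, 0.014, 0.006]]
wrist_force: [0.6, -0.4, 0.1]
finger_gap: 0.0853
```

```bash
python3 cap.py 9 wrist side
cat > kin.py <<'E'
import numpy as np
from scipy.optimize import least_squares
D=[eval(l) for l in open('qlog.txt')]
D.append([[-1.4811,0.3427,1.525,0,1.2754,-0.146],[0.1226,-0.5101,0.2306],[[-0.0002,0.2336,-0.9723],[0.0015,-0.9723,-0.2336],[-1,-0.0015,-0.0002]]])
def Rz(a):c,s=np.cos(a),np.sin(a);return np.array([[c,-s,0],[s,c,0],[0,0,1.]])
def Ry(a):c,s=np.cos(a),np.sin(a);return np.array([[c,0,s],[0,1,0],[-s,0,c]])
# chain, link axes along local z; angle about y
def fk(q,p):
    h,L1,L2,d,off,a3,q1o,s6,o6,ex=p
    R=Rz(q[0]); x=np.array([0,0,h])+R@np.array([0,off,0])
    R=R@Ry(q[1]); x=x+R@[0,0,L1]
    R=R@Ry(q[2]); x=x+R@[a3,0,L2]
    R=R@Rz(q[3])@Ry(q[4]); x=x+R@[ex,0,d]
    R=R@Rz(q[5]+o6)
    return x,np.c_[R[:,2],R[:,1],-R[:,0]]   # tool x along z
E
python3 - <<'E'
from kin import *
np.set_printoptions(precision=4,suppress=True)
print(len(D))
def res(p): return np.concatenate([fk(d[0],[*p,0,0,0,0,0])[0]-np.array(d[1]) for d in D])
s=least_squares(res,[.3,.4,.4,.2,.07]);print(s.x,np.abs(res(s.x)).max(),np.linalg.svd(s.jac)[1])
for d in D[::4]:
    x,R=fk(d[0],[*s.x,0,0,0,0,0]);print(np.array(d[2])[:,1],R[:,1],d[0])
E
```

```text
wrist 8.9667 [-0.1555  0.4342  1.4721  0.      1.22   -0.3734] [ 0.5659 -0.0114  0.1998] [ 0.5828 -0.3895  0.0965] 0.08527105301815008
side 9.0167 [-0.1556  0.4377  1.4774  0.      1.2162 -0.3734] [ 0.5645 -0.0112  0.196 ] [-0.3352 -0.3808 -0.6916] 0.08537852952514792
11
[0.4503 0.4473 0.3856 0.5262 0.0764] 0.00317699915110381 [5.753  3.3166 3.2845 0.3382 0.0136]
[ 0.9813 -0.1922  0.0008] [0.1922 0.9813 0.0016] [-0.6604886581808395, 0.45033537581698935, 1.5205051127135831, 0.0019365965664691687, 1.170799304639629, -0.46779404574294237]
[ 0.9798 -0.1999  0.0038] [ 0.1999  0.9798 -0.0019] [-0.6660434661441492, 0.5780411661386723, 1.6379502815367915, 7.588923795120256e-05, 0.9213295475202091, -0.4648539580416864]
[0.9763 0.2161 0.0143] [-0.2161  0.9764 -0.0055] [-0.15550489055576275, 0.43422610387952265, 1.4720982736966912, 4.0077340089619324e-05, 1.219973364491854, -0.3733555634835196]
```

View pics/9_wrist.png

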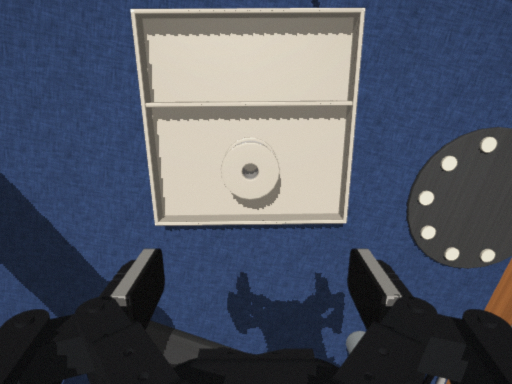

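View pics/9_side.png

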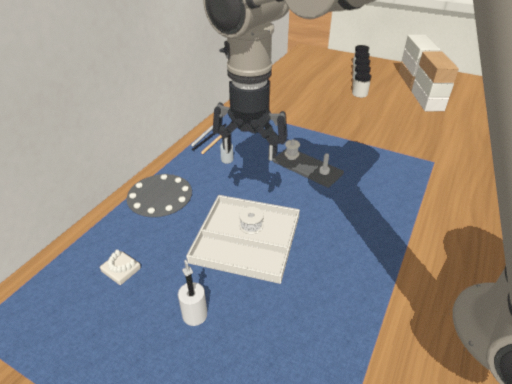

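Call:
apply_moves:
  targets:
    - [6.8,1.5,0,0,0.5,1,1]
    - [6.8,1.5,0,0,0.5,1,1]
    - [6.8,1.5,0,0,0.5,1,1]
    - [6.8,1.5,0,0,0.5,1,1]
    - [6.8,1.5,0,0,0.5,1,1]
    - [6.8,1.5,0,0,0.5,1,1]
    - [0,0,0,0,0,0,1]

```text
clock: 9.65
tcp_pos: [0.5618, 0.0172, 0.248]
ee_rot: [[-0.146, 0.977, 0.154], [0.656, 0.212, -0.725], [-0.741, -0.005, -0.672]]
wrist_force: [-0.3, -1.3, -1.2]
finger_gap: 0.0853
```

```bash
python3 cap.py 10 wrist
python3 - <<'E'
import re
s=open('kin.py').read().replace("np.c_[R[:,2],R[:,1],-R[:,0]]","np.c_[R[:,2],-R[:,0],-R[:,1]]");open('kin.py','w').write(s)
from kin import *
np.set_printoptions(precision=4,suppress=True)
print(D[-2])
def pp(p): return [*p[:5],p[5],0,0,0,p[6]]
def res(p): return np.concatenate([fk(d[0],pp(p))[0]-np.array(d[1]) for d in D])
s=least_squares(res,[.3,.4,.4,.2,.07,0,0]);print(s.x,np.abs(res(s.x)).max(),np.linalg.svd(s.jac)[1])
print(fk(D[-2][0],pp(s.x)))
print(res(s.x).reshape(-1,3))
E
```

```text
wrist 9.65 [-0.4212  0.5973  1.2869  0.5768  1.7247 -0.6813] [0.5618 0.0172 0.248 ] [-0.3307 -1.2725 -1.208 ] 0.08533644272212725
[[-0.42115478040725685, 0.5972873712621148, 1.2868500770932865, 0.5767751657523936, 1.724671624597449, -0.6813173798619404], [0.561825440520341, 0.017155665418469024, 0.24799137298435694], [[-0.14577316174656318, 0.977295410764757, 0.15376561843453462], [0.6557781454499336, 0.2118270230043553, -0.7246270325314657], [-0.7407463866024969, -0.004795041528180147, -0.6717676669147504]]]
[ 0.2229  0.5061  0.3796  0.3135  0.0764  0.0465 -0.    ] 3.700183701468851e-05 [6.7532 5.0333 3.4663 0.7353 0.6121 0.3379 0.1273]
(array([0.5618, 0.0172, 0.248 ]), array([[-0.1458,  0.9773,  0.1538],
       [ 0.6558,  0.2118, -0.7246],
       [-0.7407, -0.0048, -0.6718]]))
[[ 0. -0. -0.]
 [ 0.  0. -0.]
 [ 0.  0. -0.]
 [-0.  0. -0.]
 [ 0.  0. -0.]
 [ 0.  0. -0.]
 [ 0.  0. -0.]
 [-0.  0. -0.]
 [ 0.  0. -0.]
 [ 0.  0. -0.]
 [-0.  0. -0.]
 [-0.  0.  0.]]
```

```bash
cat > ik.py <<'E'
from kin import *
from scipy.spatial.transform import Rotation as Ro
P=[.2229,.5061,.3796,.3135,.0764,.0465,0,0,0,0]
def _r(p): return np.concatenate([fk(d[0],[*p,0,0,0,0])[0]-np.array(d[1]) for d in D])
P=[*least_squares(_r,P[:6]).x,0,0,0,0]
lo=np.array([-2.53,-.77,.04,-1,.28,-3.11]);hi=np.array([2.53,2.02,2.7,4.14,2.66,3.11])
def ik(pos,R,q0):
    f=lambda q:np.r_[(fk(q,P)[0]-pos)*5,Ro.from_matrix(fk(q,P)[1].T@R).as_rotvec()]
    s=least_squares(f,np.clip(q0,lo+.01,hi-.01),bounds=(lo,hi)); return s.x,np.linalg.norm(s.fun)
def frame(al,ep,sg):
    x=np.array([np.cos(al)*np.cos(ep),np.sin(al)*np.cos(ep),-np.sin(ep)])
    y=sg*np.array([-np.sin(al),np.cos(al),0]); return np.c_[x,y,np.cross(x,y)]
E
python3 - <<'E'
from ik import *
np.set_printoptions(precision=2,suppress=True)
q0=np.array(D[-2][0]); k=np.array([.544,.2525,.104])
ty=.2262
print('final poses')
for dx,sg in [(0,1),(0,-1)]:
    x=np.array([0,0,-1.]);y=sg*np.array([-np.sin(ty),np.cos(ty),0]);R=np.c_[x,y,np.cross(x,y)]
    for s0 in (q0,np.r_[0.1,.6,1.6,0,.9,1.3],np.r_[.1,.6,1.6,0,.9,-1.8]):
        q,e=ik(np.array([.5397,.0887,.02]),R,s0); print(sg,q,round(e,4),'toolz',R[:,2])
for ep in (10,20,30,40):
  for a in range(-30,181,15):
    for sg in (1,-1):
        R=frame(np.radians(a),np.radians(ep),sg); best=None
        for s0 in (q0,np.r_[0,.6,1.5,1.5,1.5,0],np.r_[0,.6,1.5,3,.8,0]):
            q,e=ik(k+.019*R[:,0],R,s0)
            if e<1e-3:
                q2,e2=ik(k-.10*R[:,0],R,q)
                if e2<1e-3: print(ep,a,sg,q,'pre',q2,'margin %.2f'%np.minimum(q-lo,hi-q).min(),'wristz %.2f'%(k-.30*R[:,0])[2]); break
E
```

```text
final poses
1 [ 0.02  0.64  1.7  -0.    0.8  -1.77] 0.0 toolz [0.97 0.22 0.  ]
1 [ 0.02  0.64  1.7  -0.    0.8  -1.77] 0.0 toolz [0.97 0.22 0.  ]
1 [ 0.02  0.64  1.7  -0.    0.8  -1.77] 0.0 toolz [0.97 0.22 0.  ]
-1 [0.02 0.64 1.7  0.   0.8  1.37] 0.0 toolz [-0.97 -0.22 -0.  ]
-1 [ 0.02  0.64  1.7  -0.    0.8   1.37] 0.0 toolz [-0.97 -0.22 -0.  ]
-1 [ 0.3   0.62  2.01 -1.    0.4  -3.11] 0.8021 toolz [-0.97 -0.22 -0.  ]
10 0 1 [0.57 0.91 2.24 3.71 1.4  1.57] pre [0.81 0.9  2.44 3.93 1.53 1.71] margin 0.43 wristz 0.16
10 0 -1 [ 0.57  0.91  2.24  3.71  1.4  -1.57] pre [ 0.81  0.9   2.44  3.93  1.53 -1.43] margin 0.43 wristz 0.16
10 15 1 [0.35 0.93 2.35 3.23 1.53 1.58] pre [0.4  1.07 2.66 3.29 1.97 1.65] margin 0.35 wristz 0.16
10 15 -1 [ 0.35  0.93  2.35  3.23  1.53 -1.56] pre [ 0.4   1.07  2.66  3.29  1.97 -1.49] margin 0.35 wristz 0.16
10 30 1 [0.1  0.94 2.36 2.73 1.54 1.51] pre [-0.15  1.12  2.7   2.43  1.93  1.14] margin 0.34 wristz 0.16
10 30 -1 [ 0.1   0.94  2.36  2.73  1.54 -1.63] pre [-0.15  1.12  2.7   2.43  1.93 -2.  ] margin 0.34 wristz 0.16
10 45 1 [-0.09  0.92  2.28  2.28  
[... 8161 characters left out ...]
  1.17  0.66  1.74 -0.75] margin 1.15 wristz 0.30
40 135 1 [0.02 0.92 1.19 0.59 1.69 2.25] pre [-0.06  0.95  0.89  0.58  1.96  2.33] margin 0.86 wristz 0.30
40 135 -1 [ 0.02  0.92  1.19  0.59  1.69 -0.9 ] pre [-0.06  0.95  0.89  0.58  1.96 -0.81] margin 0.97 wristz 0.30
40 150 1 [0.09 1.   1.01 0.48 1.87 2.14] pre [0.02 1.09 0.6  0.51 2.19 2.26] margin 0.79 wristz 0.30
40 150 -1 [ 0.09  1.    1.01  0.48  1.87 -1.  ] pre [ 0.02  1.09  0.6   0.51  2.19 -0.89] margin 0.79 wristz 0.30
40 165 1 [0.15 1.06 0.86 0.35 2.02 2.  ] pre [0.11 1.26 0.22 0.45 2.45 2.18] margin 0.64 wristz 0.30
40 165 -1 [ 0.15  1.06  0.86  0.35  2.02 -1.14] pre [ 0.11  1.26  0.22  0.45  2.45 -0.97] margin 0.64 wristz 0.30
```

```bash
cat > need.py <<'E'
from ik import *
import sys
np.set_printoptions(precision=2,suppress=True)
from workcell import robot
def need(pos,R):
    st=robot.read_state(); rv=Ro.from_matrix(R@np.array(st['ee_rot']).T).as_rotvec(degrees=True)
    d=(np.array(pos)-st['tcp_pos'])*100
    print('clock %.2f'%st['clock'],'turn',rv,'shift cm',d)
    q,e=ik(np.array(pos),R,st['joint_pos']);print('q now',st['joint_pos'],'q goal',q,'err %.4f'%e)
E
python3 - <<'E'
from need import *
k=np.array([.544,.2525,.104]);R=frame(np.radians(102.5),np.radians(15),-1)
need(k-.09*R[:,0],R); print(k+.021*R[:,0])
E
```

```text
clock 9.70 turn [32.43  6.87  0.14] shift cm [  0.1   15.   -12.06]
q now [-0.42  0.59  1.29  0.57  1.72 -0.68] q goal [-0.32  0.95  1.44  0.99  1.72 -0.94] err 0.0000
[0.54 0.27 0.1 ]
```

Call:
apply_moves:
  targets:
    - [5.4,1.15,0,0,2,-2,1]
    - [5.4,1.15,0,0,2,-2,1]
    - [5.4,1.15,0,0,2,-2,1]
    - [5.4,1.15,0,0,2,-2,1]
    - [5.4,1.15,0,0,2,-2,1]
    - [5.4,1.15,0,0,2,-2,1]
    - [0,0,0,0,0,0,1]
    - [0,0,0,0,0,0,1]

```text
clock: 10.37
tcp_pos: [0.5603, 0.1407, 0.1278]
ee_rot: [[-0.211, 0.976, 0.054], [0.942, 0.218, -0.255], [-0.261, -0.003, -0.965]]
wrist_force: [0.5, -0.3, 0.3]
finger_gap: 0.0851
```

```bash
python3 cap.py 11 wrist
python3 - <<'E'
from h import *;import pickle
np.set_printoptions(precision=1,suppress=True)
c,st=pickle.load(open('11_wrist.pkl','rb'))
print(proj(c,[[.544,.2525,.072],[.544,.2525,.104],[.544,.2525,.159],[.5433,.2529,.072]],st))
from need import *
k=np.array([.544,.2525,.104]);R=frame(np.radians(102.5),np.radians(15),-1)
need(k+.021*R[:,0],R)
E
```

```text
wrist 10.3667 [-0.3608  0.9522  1.428   0.9615  1.7485 -0.9418] [0.5603 0.1407 0.1278] [ 0.4671 -0.3429  0.3121] 0.08506662974103929
[[266.  208.1]
 [266.5 177.2]
 [267.8 113.6]
 [265.3 207.7]]
clock 10.42 turn [ 0.23  0.25 -0.  ] shift cm [-2.21 13.26 -3.21]
q now [-0.36  0.95  1.43  0.96  1.75 -0.94] q goal [-0.17  0.96  1.55  1.11  1.57 -0.99] err 0.0000
```

View pics/11_wrist.png

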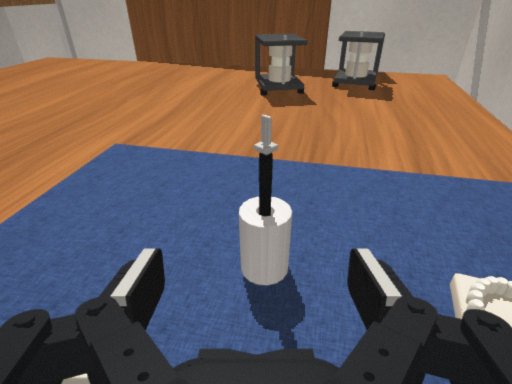

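Call:
apply_moves:
  targets:
    - [0,0,0,-0.37,2.2,-0.54,1]
    - [0,0,0,-0.37,2.2,-0.54,1]
    - [0,0,0,-0.37,2.2,-0.54,1]
    - [0,0,0,-0.37,2.2,-0.54,1]
    - [0,0,0,-0.37,2.2,-0.54,1]
    - [0,0,0,-0.37,2.2,-0.54,1]
    - [0,0,0,0,0,0,1]
    - [0,0,0,0,0,0,1]

```text
clock: 11.08
tcp_pos: [0.5405, 0.2715, 0.1016]
ee_rot: [[-0.206, 0.976, 0.068], [0.942, 0.217, -0.256], [-0.265, 0.011, -0.964]]
wrist_force: [-0.3, -0.5, 1.3]
finger_gap: 0.0853
```

```bash
python3 cap.py 12 wrist side;  python3 - <<'E'
from need import *
k=np.array([.544,.2525,.104]);R=frame(np.radians(102.5),np.radians(15),-1)
need(k+.021*R[:,0],R)
E
```

```text
wrist 11.0833 [-0.1659  0.9505  1.5528  1.1087  1.5721 -0.9961] [0.5405 0.2715 0.1016] [-0.2946 -0.4629  1.2654] 0.0853264444796644
side 11.1333 [-0.1674  0.9513  1.5524  1.1088  1.5723 -0.9963] [0.541  0.2707 0.1013] [-0.2534  0.5921 -0.0071] 0.08582178951044946
clock 11.18 turn [0.16 0.62 0.14] shift cm [-0.16  0.21 -0.23]
q now [-0.17  0.95  1.55  1.11  1.57 -1.  ] q goal [-0.17  0.96  1.55  1.11  1.57 -0.99] err 0.0000
```

View pics/12_wrist.png

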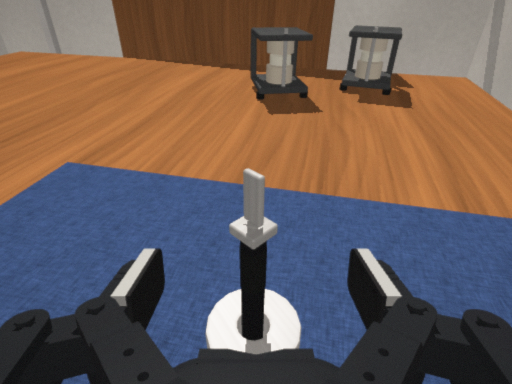

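View pics/12_side.png

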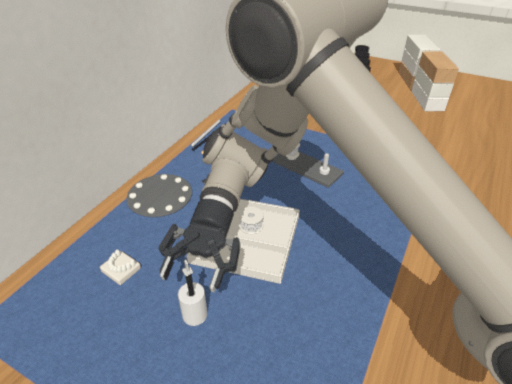

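Call:
apply_moves:
  targets:
    - [0,0,0,0,0.2,-0.2,1]
    - [0,0,0,0,0,0,0.6]
    - [0,0,0,0,0,0,0.4]
    - [0,0,0,0,0,0,0.25]
    - [0,0,0,0,0,0,0.1]
    - [0,0,0,0,0,0,0]
    - [0,0,0,0,0,0,0]
    - [0,0,0,0,0,0,0]
    - [0,0,0,0,0,0,0]
  newtons: 40

```text
clock: 11.93
tcp_pos: [0.5399, 0.2731, 0.0963]
ee_rot: [[-0.206, 0.977, 0.06], [0.943, 0.214, -0.253], [-0.26, 0.004, -0.965]]
wrist_force: [-0.8, -0.1, -0.0]
finger_gap: 0.0095
```

```bash
python3 cap.py 13 wrist
```

```text
wrist 11.9333 [-0.1641  0.9612  1.5538  1.113   1.5692 -0.9992] [0.5399 0.2731 0.0963] [-0.7518 -0.0845 -0.015 ] 0.009532411612117918
```

View pics/13_wrist.png

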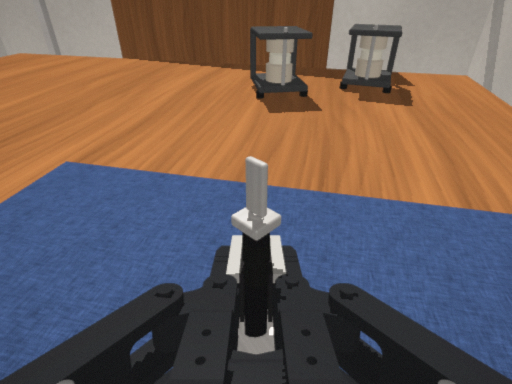

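Call:
apply_moves:
  targets:
    - [0,0,0,0,0,0.5,0]
    - [0,0,0,0,0,1,0]
    - [0,0,0,0,0,1.5,0]
    - [0,0,0,0,0,1.5,0]
    - [0,0,0,0,0,1.5,0]
    - [0,0,0,0,0,1.5,0]
    - [0,0,0,0,0,1.5,0]
    - [0,0,0,0,0,1.5,0]
    - [0,0,0,0,0,0,0]
    - [0,0,0,0,0,0,0]

```text
clock: 12.82
tcp_pos: [0.54, 0.2731, 0.2023]
ee_rot: [[-0.205, 0.977, 0.062], [0.943, 0.214, -0.254], [-0.261, 0.006, -0.965]]
wrist_force: [0.1, 0.0, -1.2]
finger_gap: 0.0095
```

```bash
python3 cap.py 14 wrist side
```

```text
wrist 12.8167 [-0.164   0.7861  1.5494  1.1188  1.6471 -0.8398] [0.54   0.2731 0.2023] [ 0.056   0.0452 -1.171 ] 0.009518644770304525
side 12.8667 [-0.1641  0.7876  1.55    1.1187  1.6469 -0.8401] [0.5398 0.2731 0.2014] [ 0.6226 -0.6974 -0.7179] 0.009829315689444479
```

View pics/14_wrist.png

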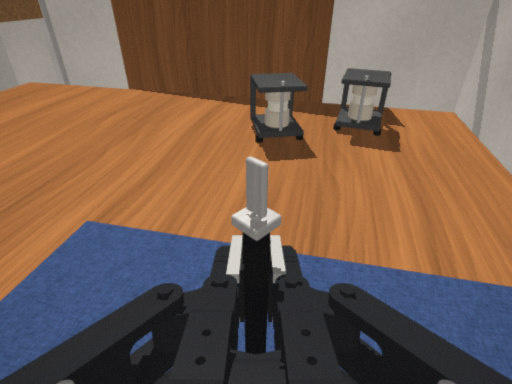

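View pics/14_side.png

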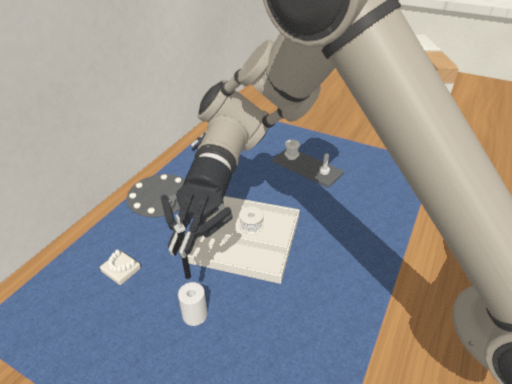

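Call:
apply_moves:
  targets:
    - [-6.6,-1.45,0,-0.08,-0.8,0,0]
    - [-6.6,-1.45,0,-0.08,-0.8,0,0]
    - [-6.6,-1.45,0,-0.08,-0.8,0,0]
    - [-6.6,-1.45,0,-0.08,-0.8,0,0]
    - [-6.6,-1.45,0,-0.08,-0.8,0,0]
    - [-6.6,-1.45,0,-0.08,-0.8,0,0]
    - [-6.6,-1.45,0,-0.08,-0.8,0,0]
    - [-6.6,-1.45,0,-0.08,-0.8,0,0]
    - [-6.6,-1.45,0,-0.08,-0.8,0,0]
    - [-6.6,-1.45,0,-0.08,-0.8,0,0]
    - [-6.6,-1.45,0,-0.08,-0.8,0,0]
    - [0,0,0,0,0,0,0]

```text
clock: 13.92
tcp_pos: [0.53, 0.1869, 0.2011]
ee_rot: [[-0.001, 0.975, 0.223], [0.006, 0.223, -0.975], [-1.0, 0.001, -0.006]]
wrist_force: [-0.2, 1.1, -1.1]
finger_gap: 0.0095
```

```bash
python3 cap.py 15 wrist
cat > g.py <<'E'
from need import *
ty=.2262; c,s=np.cos(ty),np.sin(ty)
def final(tx,tyy,z,extra):
    # knife in tool: grasp pose rotation; final: knife blade along -tray x, elevation; extra deg past tool-down
    y=np.array([-s,c,0]); e=np.radians(extra)
    tr=np.array([c,s,0]); x=np.array([0,0,-1.])*np.cos(e)-tr*np.sin(e)
    R=np.c_[x,y,np.cross(x,y)]
    p=np.array([.5536+tx*c-tyy*s,.0283+tx*s+tyy*c,z])
    return p,R
E
python3 - <<'E'
from g import *
for ex in (0,10,-10):
    p,R=final(-.018,.062,.12,ex); need(p,R)
    up=fk(D[-2][0],P) # latest?
E
```

```text
wrist 13.9167 [ 0.1993  0.4336  1.4692  0.0065  1.2384 -0.0275] [0.53   0.1869 0.2011] [-0.1761  1.087  -1.0977] 0.009495565878549857
clock 13.97 turn [-0.38 -0.66 90.1 ] shift cm [ -0.78 -10.24  -8.06]
q now [ 0.2   0.43  1.47  0.01  1.24 -0.03] q goal [ 0.02  0.47  1.67 -0.    1.01 -1.78] err 0.0000
clock 13.97 turn [ 5.52  8.75 89.88] shift cm [ -0.78 -10.24  -8.06]
q now [ 0.2   0.43  1.47  0.01  1.24 -0.03] q goal [ 0.04  0.56  1.52 -0.03  1.24 -1.75] err 0.0000
clock 13.97 turn [ -6.28 -10.07  89.82] shift cm [ -0.78 -10.24  -8.06]
q now [ 0.2   0.43  1.47  0.01  1.24 -0.03] q goal [-0.01  0.39  1.82  0.06  0.77 -1.84] err 0.0000
```

View pics/15_wrist.png

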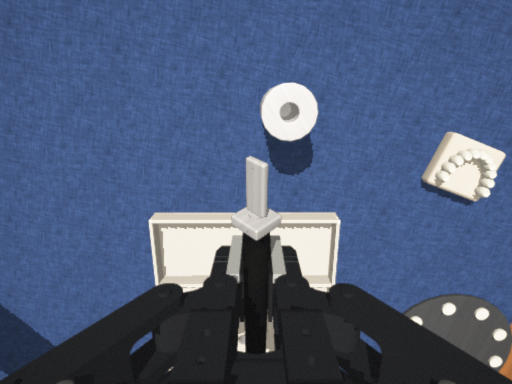

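Call:
apply_moves:
  targets:
    - [0,0,6.93,-0.06,-0.79,-0.3,0]
    - [0,0,6.93,-0.06,-0.79,-0.3,0]
    - [0,0,6.93,-0.06,-0.79,-0.3,0]
    - [0,0,6.93,-0.06,-0.79,-0.3,0]
    - [0,0,6.93,-0.06,-0.79,-0.3,0]
    - [0,0,6.93,-0.06,-0.79,-0.3,0]
    - [0,0,6.93,-0.06,-0.79,-0.3,0]
    - [0,0,6.93,-0.06,-0.79,-0.3,0]
    - [0,0,6.93,-0.06,-0.79,-0.3,0]
    - [0,0,6.93,-0.06,-0.79,-0.3,0]
    - [0,0,6.93,-0.06,-0.79,-0.3,0]
    - [0,0,6.93,-0.06,-0.79,-0.3,0]
    - [0,0,6.93,-0.06,-0.79,-0.3,0]
    - [0,0,0,0,0,0,0]
    - [0,0,0,0,0,0,0]

```text
clock: 15.22
tcp_pos: [0.523, 0.0818, 0.1615]
ee_rot: [[-0.012, -0.214, 0.977], [0.002, 0.977, 0.214], [-1.0, 0.005, -0.012]]
wrist_force: [-0.5, -0.3, -0.4]
finger_gap: 0.0093
```

```bash
python3 cap.py 16 wrist side
python3 - <<'E'
from g import *
p,R=final(-.018,.062,.012,0); need(p,R)
E
```

```text
wrist 15.2167 [ 0.0091  0.4228  1.606   0.0022  1.1253 -1.7787] [0.523  0.0818 0.1615] [-0.4752 -0.264  -0.4411] 0.009276068602075464
side 15.2667 [ 0.0101  0.4224  1.6055  0.0017  1.1253 -1.7779] [0.5232 0.0822 0.1619] [-0.4925 -0.1911  0.6289] 0.010219303861106496
clock 15.32 turn [-0.05 -0.63  0.48] shift cm [ -0.11   0.23 -15.01]
q now [ 0.01  0.42  1.61  0.    1.13 -1.78] q goal [ 0.02  0.63  1.76 -0.    0.76 -1.78] err 0.0000
```

View pics/16_wrist.png

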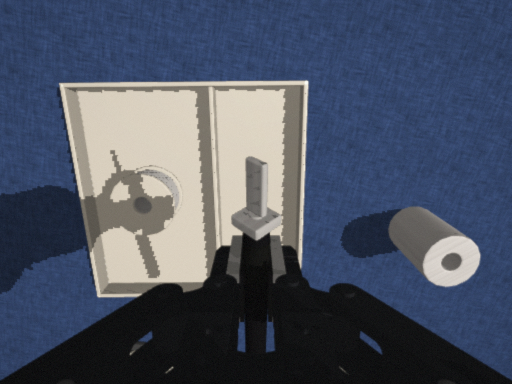

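View pics/16_side.png

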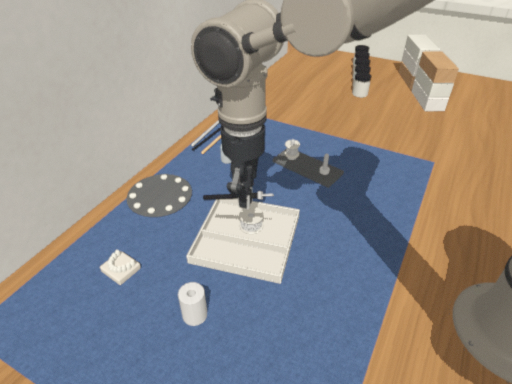

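Call:
apply_moves:
  targets:
    - [0,0,0,-0.1,0.2,-2,0]
    - [0,0,0,0,0,-3,0]
    - [0,0,0,0,0,-3,0]
    - [0,0,0,0,0,-3,0]
    - [0,0,0,0,0,-1.5,0]
    - [0,0,0,0,0,-1,0]
    - [0,0,0,0,0,-0.6,0]
    - [0,0,0,0,0,-0.2,0]
    - [0,0,0,0,0,0,0]
    - [0,0,0,0,0,0,0]

```text
clock: 16.15
tcp_pos: [0.5231, 0.0845, 0.0204]
ee_rot: [[-0.008, -0.22, 0.975], [-0.001, 0.976, 0.22], [-1.0, 0.001, -0.008]]
wrist_force: [-0.1, -0.4, -0.4]
finger_gap: 0.0096
```

```bash
python3 cap.py 17 wrist side
```

```text
wrist 16.15 [ 0.0158  0.616   1.7438 -0.0007  0.79   -1.7763] [0.5231 0.0845 0.0204] [-0.144  -0.3536 -0.4278] 0.009625460959898425
side 16.2 [ 0.0157  0.6158  1.744  -0.0007  0.7899 -1.7764] [0.5231 0.0845 0.0205] [-0.0019 -0.2076  0.2931] 0.009445511447426601
```

View pics/17_wrist.png

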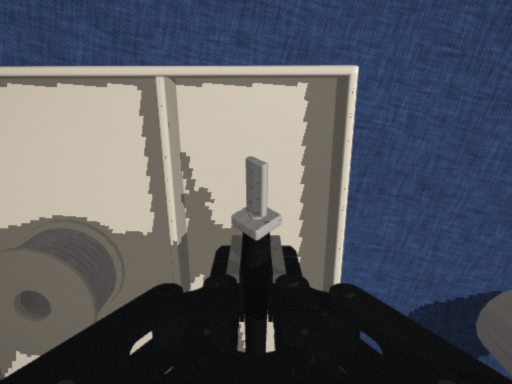

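View pics/17_side.png

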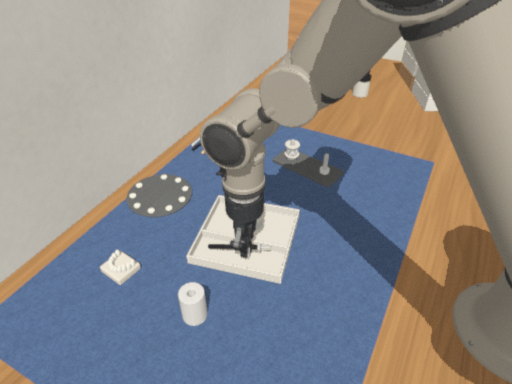

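Centred over the narrow bay and tipped about 75°. Lower until contact.

Call:
apply_moves:
  targets:
    - [0,0,0,0,0,-0.3,0]
    - [0,0,0,0,0,-0.3,0]
    - [0,0,0,0,0,-0.2,0]
    - [0,0,0,0,0,0,0]
    - [0,0,0,0,0,0,0]

```text
clock: 16.67
tcp_pos: [0.5221, 0.0844, 0.0112]
ee_rot: [[-0.011, -0.22, 0.975], [-0.001, 0.975, 0.22], [-1.0, 0.002, -0.01]]
wrist_force: [0.7, -0.3, -0.0]
finger_gap: 0.0092
```

Call:
apply_moves:
  targets:
    - [0,0,0,0,0,0,0.15]
    - [0,0,0,0,0,0,0.25]
    - [0,0,0,0,0,0,0.33]
    - [0,0,0,0,0,0,0.33]
    - [0,0,0,0,0,0,0.33]
    - [0,0,0,0,0,0,0.33]

```text
clock: 17.17
tcp_pos: [0.5223, 0.0844, 0.0115]
ee_rot: [[-0.01, -0.22, 0.975], [-0.001, 0.975, 0.22], [-1.0, 0.001, -0.01]]
wrist_force: [-0.3, -0.1, 0.6]
finger_gap: 0.0279
```

```bash
python3 cap.py 18 wrist
```

```text
wrist 17.1667 [ 0.0157  0.6305  1.7496 -0.0009  0.7716 -1.7766] [0.5223 0.0844 0.0115] [-0.285  -0.0656  0.6411] 0.027879693174450416
```

View pics/18_wrist.png

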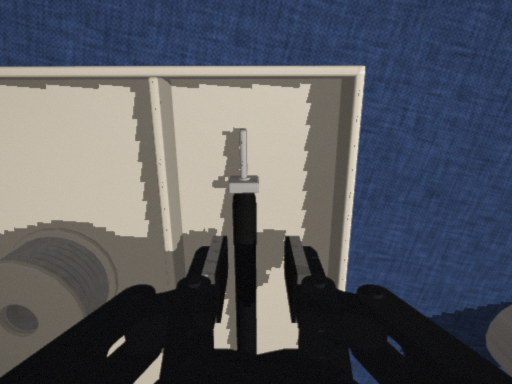

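Knife lies flat between the open fingers. Withdraw straight up.

Call:
apply_moves:
  targets:
    - [0,0,0,0,0,1,0.33]
    - [0,0,0,0,0,2,0.33]
    - [0,0,0,0,0,3,0.33]
    - [0,0,0,0,0,4,0.33]
    - [0,0,0,0,0,4,0.33]
    - [0,0,0,0,0,4,0.33]
    - [0,0,0,0,0,4,0.33]
    - [0,0,0,-1,0,3,0.33]
    - [0,0,0,0,0,0,0.33]
    - [0,0,0,0,0,0,0.33]

```text
clock: 18.05
tcp_pos: [0.5126, 0.0845, 0.264]
ee_rot: [[-0.005, -0.22, 0.975], [-0.001, 0.975, 0.22], [-1.0, 0.001, -0.005]]
wrist_force: [-0.4, 0.6, -0.7]
finger_gap: 0.0279
```

```bash
python3 cap.py 19 wrist scene side
```

```text
wrist 18.05 [ 0.0161  0.311   1.4773 -0.0006  1.3585 -1.7767] [0.5126 0.0845 0.264 ] [-0.3996  0.6353 -0.7052] 0.027931816554558456
scene 18.1 [ 0.016   0.3133  1.4794 -0.0006  1.3578 -1.7768] [0.512  0.0844 0.2621] [ 0.6962 -0.3011 -0.5282] 0.028361233314385486
side 18.15 [ 0.016   0.3149  1.4804 -0.0006  1.3576 -1.7768] [0.5117 0.0844 0.2609] [ 0.323   0.4458 -0.5386] 0.028258730643601775
```

View pics/19_wrist.png

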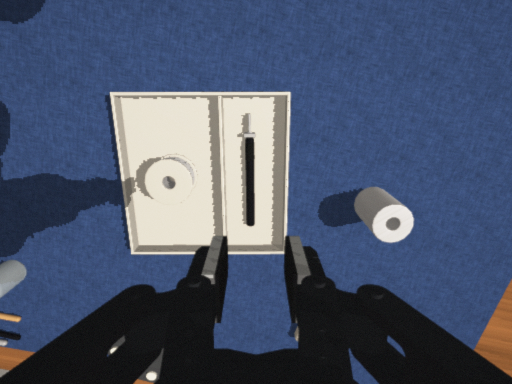

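View pics/19_side.png

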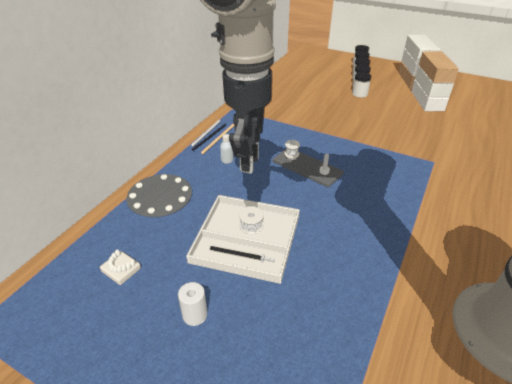

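View pics/19_scene.png

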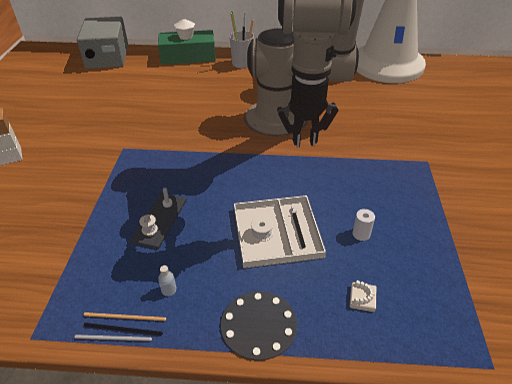

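Everything is in place: the spool lies flat in the wide bay, the knife lies along the narrow bay, and the bystanders haven't moved. I'm handing in.

```bash
python3 -c "
from workcell import job
print(job.close_job())"
```

```text
the job is handed in; nothing more can be done
None
```

I handed the job in at about 18 s of the 51 s allowed; no verdict is reported.

- **Large spool:** I lifted it level off its post and lowered it into the wide compartment. I let go only after the wrist force showed it resting on the tray floor.
- **Wax knife:** I pulled it straight up out of its holder and tipped it about 75° from upright. I then lowered it into the narrow compartment and released it between half-open jaws. The wrist force did not clearly show the butt touching the floor, so it may have settled the last millimetre or so by itself.

**Last checks:** The final wrist, scene and side pictures show the spool flat in the wide bay and the knife lying along the middle of the narrow bay. The gripper is clear above the tray. The small spool is still on its post. The stand, holder, plaster model and bottle look upright where they started; I judged this by eye and did not measure their positions again.

**Disagreements:** Some first network detections disagreed between cameras, such as those for the holder, tray, small spool and plaster model. For the holder, tray and small spool I used my own fits to the pictures, which matched the wrist camera; I did not refit the model.

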